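Prise a snap-shut tip box open with a spatula and hold its lid half open

TASK

Pick up the bench spatula, slip its blade under the lip of the latch tab at the front of the tip box on the rubber mat and prise the snap catch open. Then raise the sprung lid on the blade and hold it half open, at 45 degrees, as a shield over the sterile tips: do not fling it right open, touch the box only with the spatula, never with the gripper or arm, and leave the other things on the bench where they are. Finish while still holding the spatula with the lid resting on its blade; if you let go, the lid shuts.

Things in the scene. Friction and masses are not known exactly. Their poses are not given: they have to be found in the camera images.
- mat: Thin black rubber mat, 100 x 140 x 3 mm, fixed to the bench; origin at the centre of its underside. The tip box is fixed on its middle, with the same axes. (Beyond the left of it, at the back, pipettes hang in a clear stand, 0.65 to 0.9 m ahead of the robot and up to 0.35 m high: keep the blade and the wrist clear of them.)
- tipbox: The tip box: dark base 78 mm (x) by 118 mm (y), 50 mm high, with a clear hinged lid on it, 82 mm high together. Origin at the centre of its underside, on the mat, 3 mm above the bench; x runs from the front (latch tab) to the back (hinge), y along the box, z up. The front face stands 39 mm in front of the origin. It does not move.
- tipbox_lid (a joint): Opening angle of the lid, rad: 0 shut, 0.785 = 45 degrees, at most 2.0. A snap catch at the front holds it shut; it lets go after about 4 mm of lift at the tab, at about 2.5 N. Then a hinge spring and its weight push it shut again, with 0.5 to 0.8 N at the tab, damped, in a second or two; let go, it rests ajar (0.1) on the catch. The lid is an open-bottomed shell, 79 x 119 x 31 mm, walls 3 mm.
- tab_edge (a point): Middle of the lower front edge of the latch tab, which hangs 13 mm down from the middle of the lid's front edge and ends in a flared finger lip 22 mm wide (y), 2.5 mm thick, standing out 10 mm in front of the base's plain front face. Shut, the lip's flat underside is 40 mm above the bench, free from below and in front. It moves with the lid.
- hinge (a point): Middle of the lid's hinge line (along the box's y), at the top back edge of the base: 53 mm above the bench; the shut lid's tab_edge is 90 mm in front of it and 13 mm lower. Its axes are the box's.
- spatula: Bench spatula, about 70 g, lying flat and loose: black square-edged handle 100 x 16 x 16 mm and thin steel blade 18 mm wide, 2 mm thick, with a round end. Origin under the front end of the handle, on the bench; x points along the blade, z up. The handle reaches from x = -100 to 0 mm, the blade on to x = +85 mm, its faces at z = 8 and 10 mm.
- blade_tip (a point): Middle of the blade's round end, on its upper face: 85 mm ahead of the spatula's origin, 10 mm above its underside.
- handle_grip (a point): Point in the middle of the handle, 25 mm behind its front end and 8 mm above its underside, near the balance point: where to grip it across its 16 mm width.
- timer: Bystander: flat square lab timer, 62 x 62 x 16 mm, origin at the centre of its underside.
- tape_roll: Bystander: roll of tape lying flat, 72 mm across, 18 mm high, origin at the centre of its underside.
- beaker: Bystander: small clear beaker, 52 mm across, 67 mm high, origin at the centre of its underside.
- tweezers: Bystander: steel tweezers lying flat, 18 x 128 x 9 mm (long in its y), origin at the centre of its underside.
- marker: Bystander: felt marker lying flat, about 140 mm long, 14 mm thick (long mostly in its y), origin at the centre of its underside.
Not all that is in view belongs to the job. Leave any red look-alike of the mat alone.

How it is judged:
On the way, in this order (a step that is already met when the one before it is completed fails the run):
1. the spatula is picked up by the gripper (contact force between the fingers and spatula above 2 N and height (world z) of handle_grip above 0.03 m), for 0.2 s.
2. the catch is prised open: the lid is past the catch (over 7 degrees) and carried by the spatula (all of step 1 and value of joint tipbox_lid above 0.12 rad and contact force between spatula and tipbox_lid above 0.1 N), for 0.1 s.
At the end, for the whole second after the job is handed in: the lid stands still between 35 and 55 degrees (0.61 to 0.96 rad) open, resting on the spatula (more than 0.1 N), which the gripper holds (more than 2 N) clear of the bench (handle above 30 mm), with nothing of the robot touching the box (all of step 1 and value of joint tipbox_lid between 0.61 and 0.96 rad and velocity of joint tipbox_lid between -0.1 and 0.1 rad/s and contact force between spatula and tipbox_lid above 0.1 N and contact force between each of the arm, the fingers and tipbox below 0.5 N); the arm keeps its last pose, push and grip.
It fails at once if the lid was flung open past 75 degrees (value of joint tipbox_lid above 1.3 rad).
It fails at once if the gripper or arm touched the box or its lid (contact force between any of the fingers, the arm and tipbox above 1 N).
It fails at once if a bystander was moved more than 30 mm (distance of any of timer, tape_roll, beaker, tweezers, marker from where it was at the start of the episode above 0.03 m).
It also fails if it takes over 54 s, if anything falls off the work surface, if the arm or the gripper's body presses on something with over 40 N, if the wrist force passes 120 N, or if a joint passes its speed limit or range.

ROBOT

A 6-joint arm with a two-finger parallel gripper is mounted at the origin on a cart in front of the work surface, level with it; the furniture and walls round the work are solid. World frame = base frame: x ahead of the robot, y to its left, z up, the work surface at z = 0. Lengths are in m, angles in rad, forces in N, time in s.
With the tool pointing down it reaches from about 0.275 to 0.75 m from the base axis. Payload 10.2 kg.
Tool frame: the origin (TCP) lies at the very end of the fingers, on their centre line; the grasp point (between the pads) lies 19 mm behind it (robot.hold_point_z is the distance from the TCP to the grasp point, in m); z points along the fingers, y is the line along which they close (so a half turn about z gives the same grasp; the last joint's range is limited). The gripper opens to 88 mm and grips with 3 to 60 N. Pads are 18 mm wide; open, the fingers measure 123 mm over their backs; the gripper's body (75 mm by 187 mm) begins 45 mm behind the grasp point.
Start: joints at [1.064, 0.313, 1.498, -0, 1.331, -0.223], TCP at [0.147, 0.504, 0.203] pointing down, gripper open.
Joint ranges: [-2.94, 2.94], [-0.97, 2.17], [0.19, 2.56], [-1.23, 4.37], [0.02, 3.11], [-2.88, 2.88]. Speed limits (rad/s): [2.39, 2.39, 3.01, 3.14, 3.14, 3.14].

INTERFACE

Orientations are given as a unit quaternion [w, x, y, z].
In Python, from rig import robot gives the robot as it stands.
- The arm moves only by the tool move_arm, never from a script. Its argument "moves" is a list of rows, each an object with "translation": the shift along the tool's x, y, z scaled (see below), a list of three; "angular": the turn, a rotation vector about the tool's x, y, z scaled (see below), a list of three; "jaw": the opening, from -1 (shut) to 1 (fully open). A call has 1 to 20 rows; each row is the pose to reach, as a shift and turn from the pose commanded when the call began, along the tool's axes at that moment; what a row does not reach only later rows make up. The controller multiplies each number of a shift by 0.1 m and each number of a turn by pi/2 rad. A row lasts 1/12 s, in which the tool goes at most 41.7 mm and 7.16 degrees, less where a joint would pass 70% of its speed; a pose out of reach is approached as far as the arm can. A call with a number of a shift or a turn outside -1 to 1 is refused whole. A call with a gripper value outside its range is refused whole. The fingers move at their own pace and stop on an object; "squeeze" is the grip in N (left out, the last holds). Time passes only in rows, so rows that repeat a pose let the fingers close. It gives the time, the measured TCP pose, the force, the opening and the grip force at its end, in the units of the state.
- robot.get_obs(): the state, without advancing time (a new reading comes with each control period).
- robot.snapshot(name): name is "scene" or "top" or "wrist"; returns a dict with "frame" (420x560x3 uint8, red, green, blue), "intrinsics" (3x3 intrinsics, pixels), "world_from_camera" (4x4, takes a point from camera to world coordinates). Camera axes: x right, y down, z forward; pixel columns grow to the right and rows downward; lengths in m; the calibration is good to about 2 mm. A picture is of the moment at which its call begins. There is no depth.
- robot.close_job(): hands the job in; it is judged then, once.
Trained networks look in a picture, given as the dict that the camera call returned (one of the last four; its "shot" number tells which), for a name from the list of things; names that differ only in an ending like _2 or _b are one class to them, and where a whole thing is asked for, a point or a joint stands for the part that bears it (a point fixed in the world has none). Each returns a list of dicts, best first, with "p" (0 to 1); they miss things now and then, are a little off and sometimes report something else, mostly with a low value. They report only what shows in the picture. A call takes as long as a camera call. They do not tell look-alikes from the thing itself.
- robot.find_in(picture, query): "location" ([row, column] in pixels, amid what is visible of it).
- robot.tip_of(picture, query): "location" ([row, column] in pixels: a listed point, or the origin of a listed thing).
The state is a dict: "t": time; "joint_positions": joint angles; "joint_vel": joint speeds; "tau": joint torques, N m; "ee_pos": TCP position; "orientation": TCP orientation; "ft_force": force on the tool from outside, world axes, zero at the start; "ft_torque": the same for the moment, N m; "grip_width": finger opening in m; "grasp_force": force on a finger pad.
Only numpy, scipy, OpenCV 4.12 (cv2) and the standard library are available. Lean on these libraries where they do the work, as an engineer would, in place of code of your own. Each camera call takes 0.05 s, during which the arm holds its last target. There are 200 camera calls.

## Working session

There is one attempt and no reset: what is moved stays moved. The work goes in short steps, Python scripts to look and compute and a tool call to move; the robot and the scene stay as the last step left them, time stands still between calls to the robot, and variables do not carry over. Pictures are saved under pics/ and viewed, at most 10 in all, crops included, and the job is handed in when it is done.

Besides the shell and the picture viewer there is one more tool, called after "Call:" in YAML: its name, and indented under it one key for each argument. move_arm: Moves the arm, as the interface text tells. Shifts and turns lie within -1 to 1; 1 stands for 0.1 m of shift or pi/2 rad of turn. Its arguments: {"type":"object","properties":{"moves":{"type":"array","items":{"type":"object","properties":{"translation":{"type":"array","items":{"type":"number"}},"angular":{"type":"array","items":{"type":"number"}},"jaw":{"type":"number"}}}},"squeeze":{"type":"number"}},"required":["moves"]}

```bash
ls; mkdir -p pics; cat > h.py <<'E'
import numpy as np, cv2
from rig import robot
from scipy.spatial.transform import Rotation as R
def ray(p,rc):
    K=np.array(p["intrinsics"]);T=np.array(p["world_from_camera"])
    d=T[:3,:3]@np.linalg.inv(K)@[rc[1],rc[0],1]; return T[:3,3],d
def onz(p,rc,z):
    o,d=ray(p,rc); return o+d*(z-o[2])/d[2]
def save(p,n): cv2.imwrite("pics/"+n+".png",cv2.cvtColor(p["frame"],cv2.COLOR_RGB2BGR))
def tri(a):
    A=np.zeros((3,3));b=np.zeros(3)
    for p,rc in a:
        o,d=ray(p,rc);d=d/np.linalg.norm(d);M=np.eye(3)-np.outer(d,d);A+=M;b+=M@o
    return np.linalg.solve(A,b)
E
cat > a.py <<'E'
from h import *
np.set_printoptions(precision=4,suppress=True)
Z=dict(mat=0,tipbox=.003,tab_edge=.04,hinge=.053,spatula=0,blade_tip=.01,handle_grip=.008,timer=0,tape_roll=0,beaker=0,tweezers=0,marker=0)
for n in("top","scene"):
    p=robot.snapshot(n);save(p,n)
    for q,z in Z.items():
        for r in robot.tip_of(p,q)[:3]: print(n,q,round(r["p"],2),np.round(r["location"],1),onz(p,r["location"],z))
o=robot.get_obs();print(o["t"],o["ee_pos"],o["orientation"],robot.hold_point_z)
E
python3 a.py
```

```text
pics
top mat 0.81 [221.5 314.8] [ 0.5077 -0.2272  0.    ]
top mat 0.65 [249.4 377.9] [ 0.4314 -0.4133  0.    ]
top mat 0.61 [256.6 437.6] [ 0.4153 -0.5875  0.    ]
top tipbox 0.81 [222.4 316.6] [ 0.5052 -0.2323  0.003 ]
top tipbox 0.8 [256.  439.9] [ 0.4173 -0.5933  0.003 ]
top tab_edge 0.78 [246.2 428.7] [ 0.4455 -0.5495  0.04  ]
top tab_edge 0.76 [209.9 302.6] [ 0.5387 -0.1891  0.04  ]
top hinge 0.82 [231.3 327.5] [ 0.4797 -0.2603  0.053 ]
top hinge 0.62 [263.8 458.7] [ 0.3987 -0.6304  0.053 ]
top spatula 0.92 [232.2 188. ] [0.4662 0.1431 0.    ]
top blade_tip 0.55 [204.5 175.7] [0.5458 0.18   0.01  ]
top handle_grip 0.86 [244.  187.5] [0.4319 0.1418 0.008 ]
top handle_grip 0.35 [220.7 317.1] [ 0.51   -0.2333  0.008 ]
top timer 0.95 [179.2 372.4] [ 0.6367 -0.3933  0.    ]
top tape_roll 0.76 [246.6 378.6] [ 0.4396 -0.4151  0.    ]
top beaker 0.89 [209.6 389.5] [ 0.5486 -0.4451  0.    ]
top beaker 0.39 [221.5 313.8] [ 0.5076 -0.2242  0.    ]
top tweezers 0.62 [209.2 304.6] [ 0.543  -0.1964  0.    ]
top tweezers 0.42 [261.3 138.4] [0.3773 0.2849 0.    ]
top marker 0.72 [150.4 319.3] [
[... 255 characters left out ...]

scene hinge 0.64 [296.2 385.7] [ 0.3849 -0.6455  0.053 ]
scene hinge 0.57 [232.1 292.6] [ 0.481 -0.262  0.053]
scene spatula 0.74 [207.8 199.7] [0.4606 0.1417 0.    ]
scene blade_tip 0.59 [195.  209.5] [0.5342 0.1517 0.01  ]
scene blade_tip 0.59 [207.6 157.1] [0.3657 0.2711 0.01  ]
scene handle_grip 0.67 [213.8 194.5] [0.4152 0.1281 0.008 ]
scene timer 0.41 [233.  347.5] [ 0.6334 -0.4012  0.    ]
scene tape_roll 0.88 [266. 325.] [ 0.445  -0.4113  0.    ]
scene beaker 0.87 [252.  346.4] [ 0.5434 -0.4416  0.    ]
scene tweezers 0.63 [207.2 152.6] [0.3665 0.2976 0.    ]
scene marker 0.63 [208.8 319.5] [ 0.7007 -0.2494  0.    ]
1.3 [0.147  0.504  0.2026] [-0.      0.1414  0.99   -0.    ] 0.0187
```

View pics/top.png

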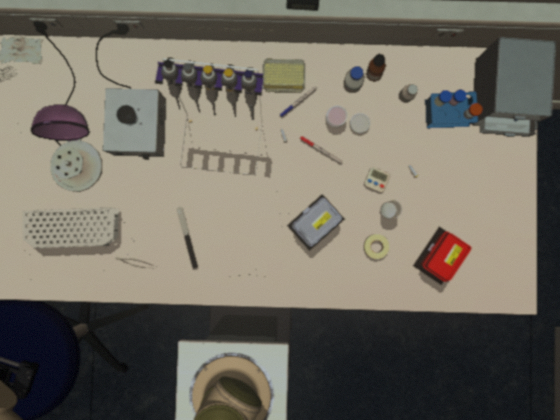

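View pics/scene.png

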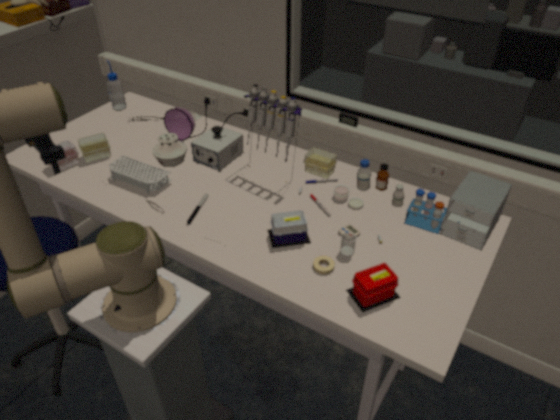

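Top view: the dark box with the clear lid is at (222,316) and the red look-alike at (256,440). The spatula lies from (268,196) to (208,181), blade away from the robot. The network puts the tab on the upper-left face, at (210,303), facing away from the robot and towards the pipette stand, whose front is at row ~170, columns 185–268. I'll move over the spatula for a close wrist view.

Call:
move_arm:
  moves:
    - {"translation": [-0.32,-0.22,0],"angular": [0,0,0],"jaw": 1}
    - {"translation": [-0.64,-0.44,0],"angular": [0,0,0],"jaw": 1}
    - {"translation": [-0.95,-0.66,0],"angular": [0,0,0],"jaw": 1}

```text
t: 1.55
ee_pos: [0.2202, 0.4129, 0.2025]
orientation: [0.0, 0.141, 0.99, -0.0]
ft_force: [1.0, -0.1, 0.5]
grip_width: 0.088
grasp_force: 0.0
```

Call:
move_arm:
  moves:
    - {"translation": [-0.32,-0.22,0],"angular": [0,0,0],"jaw": 1}
    - {"translation": [-0.64,-0.44,0],"angular": [0,0,0],"jaw": 1}
    - {"translation": [-0.95,-0.66,0],"angular": [0,0,0],"jaw": 1}

```text
t: 1.8
ee_pos: [0.2933, 0.3225, 0.2028]
orientation: [0.0, 0.141, 0.99, 0.0]
ft_force: [0.7, 0.6, -0.6]
grip_width: 0.0879
grasp_force: 0.0
```

Call:
move_arm:
  moves:
    - {"translation": [-0.32,-0.22,0],"angular": [0,0,0],"jaw": 1}
    - {"translation": [-0.64,-0.44,0],"angular": [0,0,0],"jaw": 1}
    - {"translation": [-0.95,-0.66,0],"angular": [0,0,0],"jaw": 1}

```text
t: 2.05
ee_pos: [0.3661, 0.2324, 0.2029]
orientation: [0.0, 0.141, 0.99, 0.0]
ft_force: [0.9, 0.8, -0.9]
grip_width: 0.0881
grasp_force: 0.0
```

Call:
move_arm:
  moves:
    - {"translation": [-0.32,-0.22,0],"angular": [0,0,-0.07],"jaw": 1}
    - {"translation": [-0.64,-0.44,0],"angular": [0,0,-0.14],"jaw": 1}
    - {"translation": [-0.95,-0.66,0],"angular": [0,0,-0.21],"jaw": 1}
    - {"translation": [-0.95,-0.66,0],"angular": [0,0,-0.28],"jaw": 1}
    - {"translation": [-0.95,-0.66,0],"angular": [0,0,-0.33],"jaw": 1}
    - {"translation": [-0.95,-0.66,0],"angular": [0,0,-0.33],"jaw": 1}
    - {"translation": [-0.95,-0.66,0],"angular": [0,0,-0.33],"jaw": 1}

```text
t: 2.63
ee_pos: [0.4379, 0.1442, 0.2026]
orientation: [0.0, -0.116, 0.993, 0.0]
ft_force: [-0.0, 0.9, -0.5]
grip_width: 0.0882
grasp_force: 0.0
```

```bash
cat > b.py <<'E'
from h import *
np.set_printoptions(precision=4,suppress=True)
p=robot.snapshot("wrist");save(p,"w1")
for q,z in dict(spatula=0,blade_tip=.01,handle_grip=.008).items():
    for r in robot.tip_of(p,q)[:2]: print(q,round(r["p"],2),np.round(r["location"],1),onz(p,r["location"],z))
o=robot.get_obs();print(o["t"],o["ee_pos"],o["orientation"],o["joint_positions"],np.array(p["world_from_camera"]))
E
python3 b.py
```

```text
spatula 0.68 [181.8 284.5] [0.4598 0.148  0.    ]
blade_tip 0.95 [247.5 286.7] [0.5409 0.17   0.01  ]
handle_grip 0.57 [160.9 281.1] [0.4339 0.1379 0.008 ]
2.8333 [0.4377 0.1445 0.2027] [ 0.0001 -0.1167  0.9932  0.    ] [ 0.0638  0.171   1.6792  0.      1.2912 -1.7409] [[-0.2301  0.9228  0.3091  0.358 ]
 [ 0.9732  0.2182  0.0732  0.1255]
 [ 0.0001  0.3177 -0.9482  0.385 ]
 [ 0.      0.      0.      1.    ]]
```

View pics/w1.png

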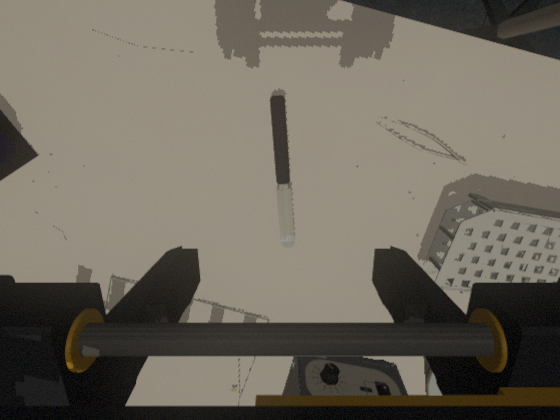

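The wrist picture shows the spatula lying nearly along the image column: handle back end at (93,278), handle front at (183,284), blade tip at (245,287). Now refine its heading.

```bash
cat > c.py <<'E'
from h import *
np.set_printoptions(precision=4,suppress=True)
p=robot.snapshot("wrist")
g=cv2.cvtColor(p["frame"],cv2.COLOR_RGB2GRAY)
m=((g<70)).astype(np.uint8); m[230:]=0
n,l,s,c=cv2.connectedComponentsWithStats(m)
k=l[150,281]; print(s[k])
(cx,cy),wh,a=cv2.minAreaRect(np.argwhere(l==k)[:,::-1].astype(np.float32)); print(cx,cy,wh,a)
b=cv2.boxPoints(((cx,cy),wh,a))
P=np.array([onz(p,(v,u),.016)[:2] for u,v in b]);print(P,P.mean(0),[np.linalg.norm(P[i]-P[i-1]) for i in range(4)])
rows=np.arange(105,178,4)
C=np.array([onz(p,(r,np.argwhere(l[r]==k).mean()),.012)[:2] for r in rows]); f=np.polyfit(C[:,0],C[:,1],1);print("heading",np.arctan(f[0]),"y at .434",np.polyval(f,.434))
E
python3 c.py
```

```text
[ 271   96   18   88 1160]
279.5901794433594 139.3974151611328 (87.59207916259766, 13.74561595916748) 86.3086166381836
[[0.3662 0.1101]
 [0.3619 0.1243]
 [0.4552 0.1531]
 [0.46   0.1377]] [0.4108 0.1313] [np.float64(0.09782439964340019), np.float64(0.014825776356465021), np.float64(0.09773393297078788), np.float64(0.01613585348958171)]
heading 0.30095573690836475 y at .434 0.13861194405258445
```

Call:
move_arm:
  moves:
    - {"translation": [-0.012,-0.046,0.3],"angular": [0,0,-0.042],"jaw": 0.2}
    - {"translation": [-0.012,-0.046,0.65],"angular": [0,0,-0.042],"jaw": 0.2}
    - {"translation": [-0.012,-0.046,1.0],"angular": [0,0,-0.042],"jaw": 0.2}
    - {"translation": [-0.012,-0.046,1.0],"angular": [0,0,-0.042],"jaw": 0.2}

```text
t: 3.22
ee_pos: [0.4368, 0.1399, 0.0978]
orientation: [-0.005, -0.149, 0.989, 0.0]
ft_force: [0.0, 0.2, -1.0]
grip_width: 0.0634
grasp_force: 0.0
```

Call:
move_arm:
  moves:
    - {"translation": [0,0,0.3],"angular": [0,0,0],"jaw": 0.1}
    - {"translation": [0,0,0.6],"angular": [0,0,0],"jaw": 0.1}
    - {"translation": [0,0,0.85],"angular": [0,0,0],"jaw": 0.1}
    - {"translation": [0,0,0.99],"angular": [0,0,0],"jaw": 0.1}
    - {"translation": [0,0,0.99],"angular": [0,0,0],"jaw": 0.1}
    - {"translation": [0,0,0.99],"angular": [0,0,0],"jaw": 0.1}

```text
t: 3.72
ee_pos: [0.4409, 0.1401, 0.0049]
orientation: [0.0, -0.15, 0.989, -0.0]
ft_force: [-0.8, -0.5, 0.4]
grip_width: 0.0484
grasp_force: 0.0
```

Call:
move_arm:
  moves:
    - {"translation": [0,0,0],"angular": [0,0,0],"jaw": -1}
    - {"translation": [0,0,0],"angular": [0,0,0],"jaw": -1}
    - {"translation": [0,0,0],"angular": [0,0,0],"jaw": -1}
    - {"translation": [0,0,0],"angular": [0,0,0],"jaw": -1}
    - {"translation": [0,0,0],"angular": [0,0,0],"jaw": -1}
    - {"translation": [0,0,0],"angular": [0,0,0],"jaw": -1}
    - {"translation": [0,0,0],"angular": [0,0,0],"jaw": -1}
    - {"translation": [0,0,0],"angular": [0,0,0],"jaw": -1}
  squeeze: 60

```text
t: 4.38
ee_pos: [0.4401, 0.14, 0.0036]
orientation: [-0.0, -0.15, 0.989, -0.0]
ft_force: [0.0, 0.0, 0.0]
grip_width: 0.0003
grasp_force: 0.0
```

The fingers closed on nothing, so I need to look.

```bash
sed 's/"w1"/"w2"/' b.py > b2.py; cat >> b2.py <<'E'
for n in("top","scene"):
    p=robot.snapshot(n)
    for q,z in dict(spatula=0,blade_tip=.01,handle_grip=.008).items():
        for r in robot.tip_of(p,q)[:2]: print(n,q,round(r["p"],2),np.round(r["location"],1),onz(p,r["location"],z))
E
python3 b2.py
```

```text
spatula 0.93 [260.2 285. ] [0.4597 0.1457 0.    ]
blade_tip 0.73 [375.3 285.2] [0.5401 0.1707 0.01  ]
handle_grip 0.79 [226.4 285.2] [0.434  0.1378 0.008 ]
4.5833 [0.4401 0.14   0.0036] [-0.0001 -0.1497  0.9887  0.    ] [ 0.0533  0.4547  1.8992  0.      0.7879 -1.818 ] [[-0.2962  0.9056  0.3034  0.3618]
 [ 0.9551  0.2809  0.0941  0.1158]
 [ 0.      0.3177 -0.9482  0.186 ]
 [ 0.      0.      0.      1.    ]]
top spatula 0.66 [234.3 186.6] [0.4599 0.147  0.    ]
top blade_tip 0.67 [204.1 178.3] [0.5472 0.1725 0.01  ]
scene spatula 0.65 [207.5 198. ] [0.4585 0.1484 0.    ]
scene blade_tip 0.51 [194. 208.] [0.5362 0.1608 0.01  ]
scene handle_grip 0.71 [208.6 197.2] [0.4446 0.1396 0.008 ]
```

View pics/w2.png

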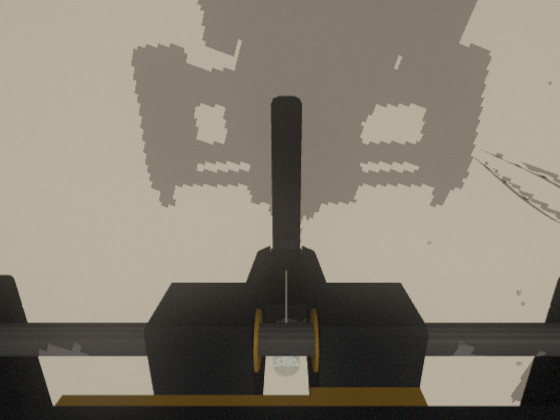

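```bash
cat > d.py <<'E'
from h import *
p=robot.snapshot("wrist");T=np.linalg.inv(np.array(p["world_from_camera"]));K=np.array(p["intrinsics"])
def pr(P): q=K@(T[:3,:3]@np.array(P)+T[:3,3]); return (q[:2]/q[2])[::-1].round(1)
for P in [(.44,.14,.0036),(.44,.14,.0226),(.44,.14,.016),(.459,.146,.016),(.459,.146,0),(.364,.117,.016),(.364,.117,0),(.432,.1375,.016),(.432,.1375,.0036)]: print(P,pr(P))
f=p["frame"][225:330,240:335]; cv2.imwrite("pics/w2c.png",cv2.convertScaleAbs(cv2.resize(f[...,::-1],None,fx=6,fy=5.5,interpolation=2),alpha=2.5,beta=20))
E
python3 d.py
```

```text
(0.44, 0.14, 0.0036) [233.2 285.7]
(0.44, 0.14, 0.0226) [247.3 285.7]
(0.44, 0.14, 0.016) [242.1 285.7]
(0.459, 0.146, 0.016) [272.6 285.8]
(0.459, 0.146, 0) [259.4 285.8]
(0.364, 0.117, 0.016) [ 97.1 286.8]
(0.364, 0.117, 0) [ 96.7 286.7]
(0.432, 0.1375, 0.016) [228.7 285.6]
(0.432, 0.1375, 0.0036) [220.5 285.6]
```

View pics/w2c.png

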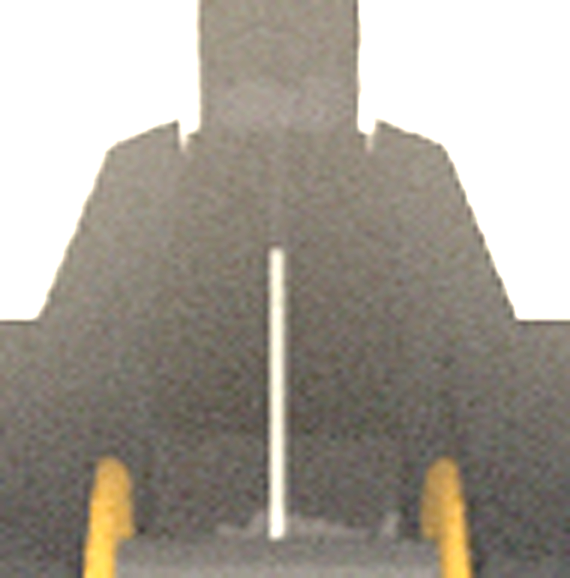

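The close-up shows the pads shut above the handle: its dark top disappears under them at about row 249, with the fingertips straddling it. I'll open, go lower until nearly on the bench, and close again.

Call:
move_arm:
  moves:
    - {"translation": [0,0,0],"angular": [0,0,0],"jaw": 0}
    - {"translation": [0,0,0],"angular": [0,0,0],"jaw": 0}
    - {"translation": [0,0,0],"angular": [0,0,0],"jaw": 0}
    - {"translation": [0,0,0.02],"angular": [0,0,0],"jaw": 0}
    - {"translation": [0,0,0.036],"angular": [0,0,0],"jaw": 0}
    - {"translation": [0,0,0.036],"angular": [0,0,0],"jaw": 0}

```text
t: 5.53
ee_pos: [0.4399, 0.1399, -0.0003]
orientation: [-0.0, -0.15, 0.989, 0.0]
ft_force: [-1.4, -0.5, 0.6]
grip_width: 0.0385
grasp_force: 0.0
```

Call:
move_arm:
  moves:
    - {"translation": [0,0,0],"angular": [0,0,0],"jaw": -1}
    - {"translation": [0,0,0],"angular": [0,0,0],"jaw": -1}
    - {"translation": [0,0,0],"angular": [0,0,0],"jaw": -1}
    - {"translation": [0,0,0],"angular": [0,0,0],"jaw": -1}
    - {"translation": [0,0,0],"angular": [0,0,0],"jaw": -1}
    - {"translation": [0,0,0],"angular": [0,0,0],"jaw": -1}
    - {"translation": [0,0,0],"angular": [0,0,0],"jaw": -1}

```text
t: 6.12
ee_pos: [0.4401, 0.14, 0.0]
orientation: [0.0, -0.15, 0.989, -0.0]
ft_force: [0.5, -0.2, 0.7]
grip_width: 0.0006
grasp_force: 0.0
```

Call:
move_arm:
  moves:
    - {"translation": [0,0,0],"angular": [0,0,0],"jaw": 0}
    - {"translation": [0,0,0],"angular": [0,0,0],"jaw": 0}
    - {"translation": [0,0,0],"angular": [0,0,0],"jaw": 0}
    - {"translation": [0,0,0.01],"angular": [0,0,0],"jaw": 0}
    - {"translation": [0,0,0.02],"angular": [0,0,0],"jaw": 0}
    - {"translation": [0,0,0.02],"angular": [0,0,0],"jaw": 0}

```text
t: 6.62
ee_pos: [0.44, 0.14, -0.0022]
orientation: [-0.0, -0.15, 0.989, 0.0]
ft_force: [-0.2, -0.5, -0.8]
grip_width: 0.0378
grasp_force: 0.0
```

```bash
cat > e.py <<'E'
from h import *
p=robot.snapshot("wrist"); print({k:np.round(v,4) for k,v in robot.get_obs().items()})
f=p["frame"][200:330,180:400]; cv2.imwrite("pics/w3.png",cv2.convertScaleAbs(cv2.resize(f[...,::-1],None,fx=3.6,fy=4.4,interpolation=2),alpha=2.5,beta=20))
E
python3 e.py
```

```text
{'t': np.float64(6.6667), 'joint_positions': array([ 0.0533,  0.4657,  1.9022, -0.    ,  0.774 , -1.818 ]), 'joint_vel': array([ 0.0007, -0.0029, -0.0025,  0.0009,  0.0033, -0.0007]), 'tau': array([-2.10000e-03, -3.84434e+01, -1.66491e+01, -2.37000e-02,
        5.43000e-02, -4.00000e-04]), 'ee_pos': array([ 0.4401,  0.14  , -0.0021]), 'orientation': array([-1.000e-04, -1.497e-01,  9.887e-01,  0.000e+00]), 'ft_force': array([-0.4786,  0.8799,  0.9308]), 'ft_torque': array([ 0.0496, -0.0289, -0.0031]), 'grasp_force': np.float64(0.0), 'grip_width': np.float64(0.0422)}
```

View pics/w3.png

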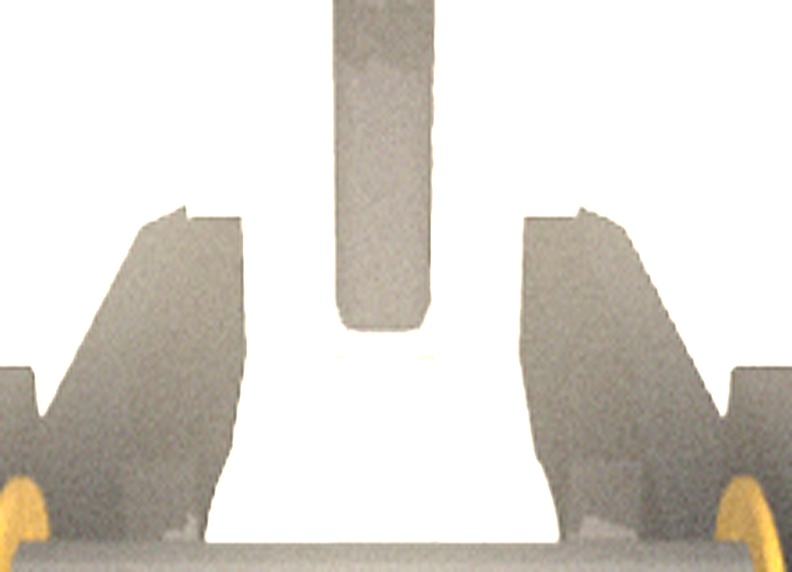

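The fingertips' end shows at row ~249, where a point on the centre line at z≈0.022 projects. So the real fingertips are about 20 mm higher than the reported TCP, which fits feeling no contact at z=-0.002. I'll lower in guarded steps.

Call:
move_arm:
  moves:
    - {"translation": [0,0,0.03],"angular": [0,0,0],"jaw": 0}
    - {"translation": [0,0,0.06],"angular": [0,0,0],"jaw": 0}
    - {"translation": [0,0,0.08],"angular": [0,0,0],"jaw": 0}
    - {"translation": [0,0,0.08],"angular": [0,0,0],"jaw": 0}

```text
t: 7.0
ee_pos: [0.4398, 0.1399, -0.0105]
orientation: [-0.0, -0.15, 0.989, 0.0]
ft_force: [-0.4, 0.0, -0.6]
grip_width: 0.0442
grasp_force: 0.0
```

Call:
move_arm:
  moves:
    - {"translation": [0,0,0.02],"angular": [0,0,0],"jaw": 0}
    - {"translation": [0,0,0.04],"angular": [0,0,0],"jaw": 0}
    - {"translation": [0,0,0.04],"angular": [0,0,0],"jaw": 0}

```text
t: 7.25
ee_pos: [0.4399, 0.1399, -0.0143]
orientation: [-0.0, -0.15, 0.989, 0.0]
ft_force: [0.0, -0.4, -0.7]
grip_width: 0.0443
grasp_force: 0.0
```

Call:
move_arm:
  moves:
    - {"translation": [0,0,0.01],"angular": [0,0,0],"jaw": 0}
    - {"translation": [0,0,0.02],"angular": [0,0,0],"jaw": 0}
    - {"translation": [0,0,0.02],"angular": [0,0,0],"jaw": 0}

```text
t: 7.5
ee_pos: [0.4401, 0.14, -0.0161]
orientation: [-0.0, -0.15, 0.989, 0.0]
ft_force: [-0.1, 0.2, -0.5]
grip_width: 0.0444
grasp_force: 0.0
```

Call:
move_arm:
  moves:
    - {"translation": [0,0,0],"angular": [0,0,0],"jaw": -1}
    - {"translation": [0,0,0],"angular": [0,0,0],"jaw": -1}
    - {"translation": [0,0,0],"angular": [0,0,0],"jaw": -1}
    - {"translation": [0,0,0],"angular": [0,0,0],"jaw": -1}
    - {"translation": [0,0,0],"angular": [0,0,0],"jaw": -1}
  squeeze: 60

```text
t: 7.92
ee_pos: [0.4401, 0.14, -0.0159]
orientation: [0.0, -0.15, 0.989, 0.0]
ft_force: [0.2, -0.1, -0.3]
grip_width: 0.0131
grasp_force: 0.0
```

Call:
move_arm:
  moves:
    - {"translation": [0,0,0],"angular": [0,0,0],"jaw": -1}
    - {"translation": [0,0,0],"angular": [0,0,0],"jaw": -1}
    - {"translation": [0,0,0],"angular": [0,0,0],"jaw": -1}

```text
t: 8.17
ee_pos: [0.4401, 0.14, -0.016]
orientation: [0.0, -0.15, 0.989, -0.0]
ft_force: [0.1, 0.3, 0.1]
grip_width: 0.0002
grasp_force: 0.0
```

```bash
sed 's/w3/w4/;s/200:330,180:400/80:345,100:470/;s/fx=3.6,fy=4.4/fx=2.1,fy=2.1/' e.py > e2.py; python3 e2.py
```

```text
{'t': np.float64(8.2167), 'joint_positions': array([ 0.0533,  0.4932,  1.9086, -0.    ,  0.7398, -1.818 ]), 'joint_vel': array([0.0014, 0.0004, 0.0009, 0.0022, 0.    , 0.0007]), 'tau': array([-7.00000e-04, -3.89914e+01, -1.59666e+01, -2.28000e-02,
        7.11000e-02, -0.00000e+00]), 'ee_pos': array([ 0.4401,  0.14  , -0.016 ]), 'orientation': array([-0.    , -0.1497,  0.9887, -0.    ]), 'ft_force': array([0.2762, 0.0328, 0.1538]), 'ft_torque': array([ 0.0552,  0.0502, -0.0033]), 'grasp_force': np.float64(0.0), 'grip_width': np.float64(0.0005)}
```

View pics/w4.png

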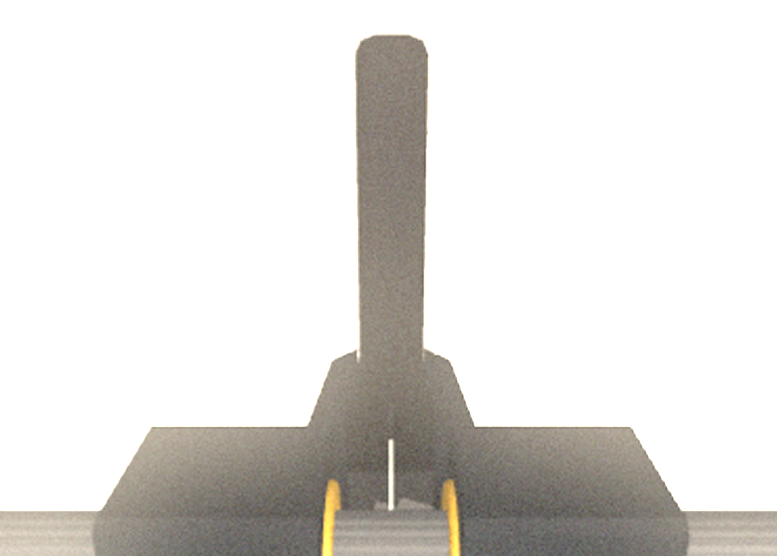

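```bash
cat > d2.py <<'E'
from h import *
p=robot.snapshot("wrist");T=np.linalg.inv(np.array(p["world_from_camera"]));K=np.array(p["intrinsics"]);print(K[0],np.array(p["world_from_camera"])[:3,3])
u=np.array([.955,.296,0]);v=np.array([-.296,.955,0]);O=np.array([.4595,.1465,0])
def pr(P): q=K@(T[:3,:3]@np.array(P)+T[:3,3]); return (q[:2]/q[2])[::-1].round(1)
g=cv2.cvtColor(p["frame"],cv2.COLOR_RGB2GRAY)
for x in(-.09,-.06,-.035):
    a,b=[pr(O+x*u+s*.008*v+[0,0,.016]) for s in(-1,1)]
    r=int(a[0]);c=np.argwhere(g[r,240:330]<75)+240;print(x,a,b,c.min(),c.max())
for t in(np.array([.4401,.14,-.016]),):
  for h in(0,.0187,.03,.04,.05,.06,.08):
    print(h,[pr(t+[0,0,h]+k*u) for k in(-.009,0)])
E
python3 d2.py
```

```text
[325.74258397   0.         285.72837433] [0.36177193 0.11577421 0.16641862]
-0.09 [121.  268.9] [121.  304.4] 270 303
-0.06 [185.3 269.9] [185.3 303.3] 271 302
-0.035 [233.1 270.6] [233.1 302.4] 271 301
0 [array([219.7, 285.6]), array([233.4, 285.6])]
0.0187 [array([232.4, 285.6]), array([247.2, 285.6])]
0.03 [array([241.4, 285.6]), array([257. , 285.6])]
0.04 [array([250.3, 285.6]), array([266.7, 285.6])]
0.05 [array([260.4, 285.6]), array([277.6, 285.6])]
0.06 [array([271.9, 285.6]), array([290. , 285.6])]
0.08 [array([300.3, 285.6]), array([320.5, 285.5])]
```

The camera height matches the handle's apparent width, but the fingers end at row ~247. That is about 36 mm behind the reported TCP, so they still closed above the handle. I'll open and go down in guarded steps.

Call:
move_arm:
  moves:
    - {"translation": [0,0,0],"angular": [0,0,0],"jaw": 0}
    - {"translation": [0,0,0],"angular": [0,0,0],"jaw": 0}
    - {"translation": [0,0,0],"angular": [0,0,0],"jaw": 0}
    - {"translation": [0,0,0],"angular": [0,0,0],"jaw": 0}
    - {"translation": [0,0,0.03],"angular": [0,0,0],"jaw": 0}
    - {"translation": [0,0,0.06],"angular": [0,0,0],"jaw": 0}
    - {"translation": [0,0,0.08],"angular": [0,0,0],"jaw": 0}
    - {"translation": [0,0,0.08],"angular": [0,0,0],"jaw": 0}

```text
t: 8.93
ee_pos: [0.4398, 0.1399, -0.0245]
orientation: [-0.0, -0.15, 0.989, 0.0]
ft_force: [-0.1, -0.2, 0.1]
grip_width: 0.0438
grasp_force: 0.0
```

Call:
move_arm:
  moves:
    - {"translation": [0,0,0.02],"angular": [0,0,0],"jaw": 0}
    - {"translation": [0,0,0.04],"angular": [0,0,0],"jaw": 0}
    - {"translation": [0,0,0.04],"angular": [0,0,0],"jaw": 0}

```text
t: 9.18
ee_pos: [0.4399, 0.14, -0.0283]
orientation: [-0.0, -0.15, 0.989, 0.0]
ft_force: [-0.5, -0.2, -0.3]
grip_width: 0.0442
grasp_force: 0.0
```

Call:
move_arm:
  moves:
    - {"translation": [0,0,0.015],"angular": [0,0,0],"jaw": 0}
    - {"translation": [0,0,0.03],"angular": [0,0,0],"jaw": 0}
    - {"translation": [0,0,0.03],"angular": [0,0,0],"jaw": 0}

```text
t: 9.43
ee_pos: [0.44, 0.14, -0.0312]
orientation: [-0.0, -0.15, 0.989, 0.0]
ft_force: [-0.0, 0.3, 0.1]
grip_width: 0.0439
grasp_force: 0.0
```

Call:
move_arm:
  moves:
    - {"translation": [0,0,0.01],"angular": [0,0,0],"jaw": 0}
    - {"translation": [0,0,0.02],"angular": [0,0,0],"jaw": 0}
    - {"translation": [0,0,0.02],"angular": [0,0,0],"jaw": 0}

```text
t: 9.68
ee_pos: [0.4401, 0.1399, -0.0331]
orientation: [-0.0, -0.15, 0.989, 0.0]
ft_force: [0.3, 0.1, 0.7]
grip_width: 0.0442
grasp_force: 0.0
```

Try to close here.

Call:
move_arm:
  moves:
    - {"translation": [0,0,0],"angular": [0,0,0],"jaw": -1}
    - {"translation": [0,0,0],"angular": [0,0,0],"jaw": -1}
    - {"translation": [0,0,0],"angular": [0,0,0],"jaw": -1}
    - {"translation": [0,0,0],"angular": [0,0,0],"jaw": -1}
    - {"translation": [0,0,0],"angular": [0,0,0],"jaw": -1}
    - {"translation": [0,0,0],"angular": [0,0,0],"jaw": -1}
    - {"translation": [0,0,0],"angular": [0,0,0],"jaw": -1}
  squeeze: 60

```text
t: 10.27
ee_pos: [0.4401, 0.14, -0.0329]
orientation: [0.0, -0.15, 0.989, -0.0]
ft_force: [-1.0, -0.2, 0.8]
grip_width: 0.0155
grasp_force: 60.0
```

Gripped: 15.5 mm opening, 60 N. The reported TCP therefore lies about 35 mm beyond the real fingertips, so from here on I work only relative to the grasp. Blade top is reported z + 0.0429. Lift, then look at the box.

Call:
move_arm:
  moves:
    - {"translation": [0,0,-0.15],"angular": [0,0,0],"jaw": -1}
    - {"translation": [0,0,-0.4],"angular": [0,0,0],"jaw": -1}
    - {"translation": [0,0,-0.7],"angular": [0,0,0],"jaw": -1}
    - {"translation": [0,0,-1.0],"angular": [0,0,0],"jaw": -1}
    - {"translation": [0,0,-1.0],"angular": [0,0,0],"jaw": -1}

```text
t: 10.68
ee_pos: [0.4428, 0.1402, 0.0716]
orientation: [0.004, -0.15, 0.989, -0.0]
ft_force: [0.4, -0.6, 0.1]
grip_width: 0.0151
grasp_force: 60.0
```

Call:
move_arm:
  moves:
    - {"translation": [0,0,-0.3],"angular": [0,0,0],"jaw": -1}
    - {"translation": [0,0,-0.65],"angular": [0,0,0],"jaw": -1}
    - {"translation": [0,0,-1.0],"angular": [0,0,0],"jaw": -1}
    - {"translation": [0,0,-1.0],"angular": [0,0,0],"jaw": -1}

```text
t: 11.02
ee_pos: [0.4427, 0.1402, 0.1723]
orientation: [0.005, -0.15, 0.989, -0.0]
ft_force: [0.7, 0.6, -0.9]
grip_width: 0.0155
grasp_force: 60.0
```

```bash
cat > f.py <<'E'
from h import *
np.set_printoptions(precision=4,suppress=True)
o=robot.get_obs();print(o["t"],o["ee_pos"],o["orientation"],o["grip_width"],o["grasp_force"])
p=robot.snapshot("wrist");save(p,"w5")
for q in("blade_tip","handle_grip","spatula"):
    for r in robot.tip_of(p,q)[:2]: print(q,round(r["p"],2),np.round(r["location"],1))
T=np.linalg.inv(np.array(p["world_from_camera"]));K=np.array(p["intrinsics"])
t=R.from_quat(np.r_[o["orientation"][1:],o["orientation"][0]]).apply([-.1055,0,-.0429])+o["ee_pos"]
q=K@(T[:3,:3]@t+T[:3,3]);print("pred tip",t,(q[:2]/q[2])[::-1])
# stand extents
t=robot.snapshot("top");s=robot.snapshot("scene")
print("top cam",np.array(t["world_from_camera"])[:3,3])
for a,b in[((150,182),(184,231)),((174,268),(199,283)),((75,160),(92,247)),((78,263),(107,299))]:
    print(a,onz(t,a,0),onz(s,b,0),tri([(t,a),(s,b)]))
f=t["frame"][90:280,150:400];cv2.imwrite("pics/t2.png",cv2.convertScaleAbs(cv2.resize(f[...,::-1],None,fx=3.2,fy=3.1,interpolation=2),alpha=1.2))
E
python3 f.py
```

```text
11.0167 [0.4427 0.1402 0.1723] [ 0.0048 -0.1498  0.9887 -0.0005] 0.015487764226473657 59.999531507492065
handle_grip 0.73 [257.9 284.3]
spatula 0.6 [293.8 286. ]
pred tip [0.543  0.1714 0.2162] [427.6295 285.5222]
top cam [ 0.4684 -0.1371  1.4442]
(150, 182) [0.7079 0.1697 0.    ] [0.6486 0.133  0.    ] [ 0.7166  0.1855 -0.0626]
(174, 268) [ 0.6437 -0.0861  0.    ] [ 0.6777 -0.0993  0.    ] [ 0.65   -0.0991  0.0174]
(75, 160) [0.9306 0.2436 0.    ] [1.3701 0.5664 0.    ] [0.8258 0.1591 0.3247]
(78, 263) [ 0.9297 -0.0629  0.    ] [1.3705 0.2396 0.    ] [ 0.8244 -0.0782  0.3261]
```

View pics/t2.png

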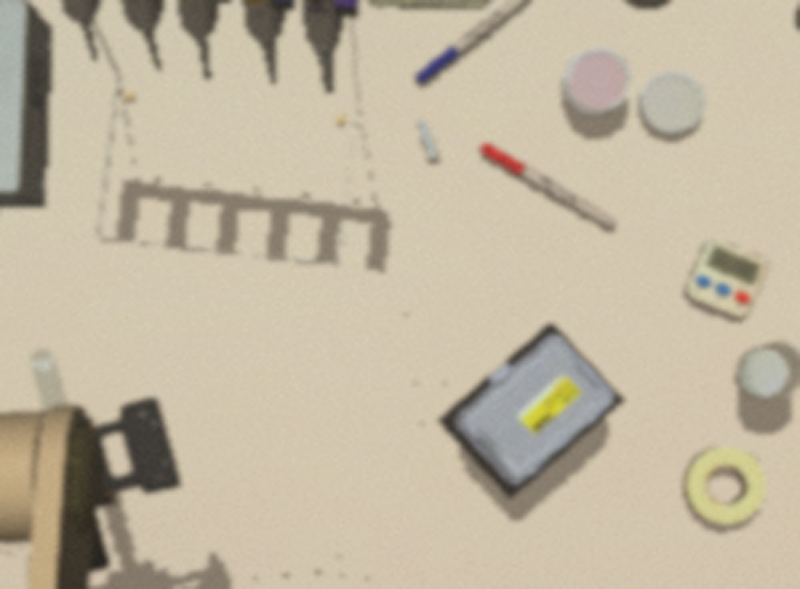

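Crop: the ladder pattern is only the stand's shadow. The stand's clear base front is at x≈0.655 and its right edge at y≈-0.08. The tab shows as a notch at crop (500,372), i.e. (210,306), in the middle of the box's upper-left long edge, which confirms the front. Next I swing over to hover the wrist camera above the box.

Call:
move_arm:
  moves:
    - {"translation": [0.04,-0.13,0],"angular": [0,0,0.07],"jaw": -1}
    - {"translation": [0.08,-0.26,0],"angular": [0,0,0.14],"jaw": -1}
    - {"translation": [0.13,-0.4,0],"angular": [0,0,0.21],"jaw": -1}
    - {"translation": [0.17,-0.53,0],"angular": [0,0,0.28],"jaw": -1}
    - {"translation": [0.21,-0.67,0],"angular": [0,0,0.35],"jaw": -1}
    - {"translation": [0.26,-0.82,0],"angular": [0,0,0.43],"jaw": -1}
    - {"translation": [0.3,-0.955,0],"angular": [0,0,0.508],"jaw": -1}

```text
t: 11.9
ee_pos: [0.4392, 0.0391, 0.1659]
orientation: [-0.001, 0.249, 0.968, -0.0]
ft_force: [0.1, 0.1, -1.4]
grip_width: 0.0154
grasp_force: 60.0
```

Call:
move_arm:
  moves:
    - {"translation": [-0.07,-0.12,0],"angular": [0,0,0.07],"jaw": -1}
    - {"translation": [-0.14,-0.25,0],"angular": [0,0,0.14],"jaw": -1}
    - {"translation": [-0.2,-0.37,0],"angular": [0,0,0.21],"jaw": -1}
    - {"translation": [-0.27,-0.5,0],"angular": [0,0,0.28],"jaw": -1}
    - {"translation": [-0.33,-0.62,0],"angular": [0,0,0.35],"jaw": -1}
    - {"translation": [-0.4,-0.75,0],"angular": [0,0,0.43],"jaw": -1}
    - {"translation": [-0.474,-0.88,0],"angular": [0,0,0.508],"jaw": -1}

```text
t: 12.48
ee_pos: [0.4389, -0.0606, 0.1659]
orientation: [-0.001, 0.606, 0.796, -0.0]
ft_force: [0.4, 0.1, -0.9]
grip_width: 0.0155
grasp_force: 60.0
```

Call:
move_arm:
  moves:
    - {"translation": [-0.14,-0.02,0],"angular": [0,0,0.07],"jaw": -1}
    - {"translation": [-0.28,-0.03,0],"angular": [0,0,0.14],"jaw": -1}
    - {"translation": [-0.42,-0.05,0],"angular": [0,0,0.21],"jaw": -1}
    - {"translation": [-0.56,-0.06,0],"angular": [0,0,0.28],"jaw": -1}
    - {"translation": [-0.7,-0.08,0],"angular": [0,0,0.35],"jaw": -1}
    - {"translation": [-0.85,-0.09,0],"angular": [0,0,0.43],"jaw": -1}
    - {"translation": [-1.0,-0.11,0],"angular": [0,0,0.508],"jaw": -1}
    - {"translation": [-1.0,-0.11,0],"angular": [0,0,0.508],"jaw": -1}

```text
t: 13.15
ee_pos: [0.4559, -0.161, 0.1658]
orientation: [-0.001, 0.867, 0.498, -0.001]
ft_force: [1.1, 1.0, -1.6]
grip_width: 0.0154
grasp_force: 60.0
```

Call:
move_arm:
  moves:
    - {"translation": [-0.3,0.17,0],"angular": [0,0,0],"jaw": -1}
    - {"translation": [-0.61,0.35,0],"angular": [0,0,0],"jaw": -1}
    - {"translation": [-0.61,0.35,0],"angular": [0,0,0],"jaw": -1}
    - {"translation": [-0.61,0.35,0],"angular": [0,0,0],"jaw": -1}

```text
t: 13.48
ee_pos: [0.4554, -0.2299, 0.1659]
orientation: [-0.001, 0.866, 0.501, -0.0]
ft_force: [-0.1, 0.2, -0.5]
grip_width: 0.0155
grasp_force: 60.0
```

```bash
cat > g.py <<'E'
from h import *
np.set_printoptions(precision=4,suppress=True)
o=robot.get_obs();print(o["t"],o["ee_pos"],o["orientation"],o["joint_positions"],o["grip_width"],o["grasp_force"])
p=robot.snapshot("wrist");save(p,"w6")
for q,z in dict(mat=0,tipbox=.003,tab_edge=.04,hinge=.053,handle_grip=.2).items():
    for r in robot.tip_of(p,q)[:2]: print(q,round(r["p"],2),np.round(r["location"],1),onz(p,r["location"],z))
E
python3 g.py
```

```text
13.4833 [ 0.4554 -0.2299  0.1659] [-0.001   0.8655  0.5009 -0.0003] [-0.6976  0.3136  1.596   0.0002  1.2341 -0.1761] 0.0155405010808934 59.99933481216431
mat 0.96 [148.4 327.9] [ 0.5078 -0.2297  0.    ]
tipbox 0.71 [151.1 325.6] [ 0.5043 -0.2304  0.003 ]
tab_edge 0.89 [106.1 349.5] [ 0.5414 -0.1971  0.04  ]
handle_grip 0.62 [259.5 285.7] [ 0.457  -0.2283  0.2   ]
```

View pics/w6.png

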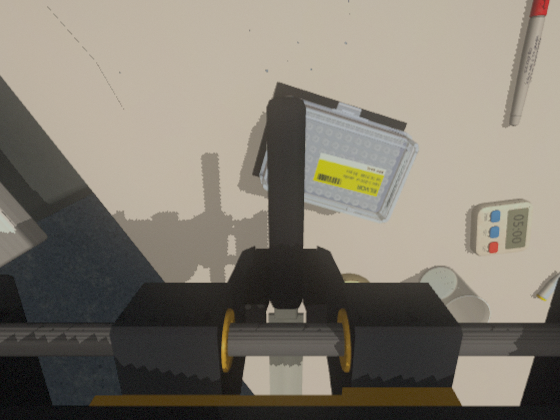

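The wrist view shows the box, with the mat's front edge running from (84,279) to (127,406) and the tab at (106,349) in its middle. Now compute the pose from the mat corners.

```bash
cat > i.py <<'E'
from h import *
np.set_printoptions(precision=4,suppress=True)
p=robot.snapshot("wrist");top=robot.snapshot("top");sc=robot.snapshot("scene")
A=onz(p,(84,279),.003);B=onz(p,(127,406),.003);C=onz(p,(178,255),.003)
print(A,B,C,np.linalg.norm(A-B),np.linalg.norm(A-C))
d=(A-B)[:2]/np.linalg.norm((A-B)[:2]); n=np.array([d[1],-d[0]]); n=n if n@[.6,.7]>0 else -n
mid=(A+B)[:2]/2; c=mid-.05*n
print("front normal",n,np.degrees(np.arctan2(n[1],n[0])),"centre",c,"tab",c+.049*n)
ts=[(p,robot.tip_of(p,"tab_edge")[0]["location"])]
for im in(top,sc):
    for r in robot.tip_of(im,"tab_edge"):
        if np.linalg.norm(onz(im,r["location"],.04)[:2]-c)<.08: ts.append((im,r["location"]));print(onz(im,r["location"],.04),r["p"]);break
if len(ts)>1: print("tri tab",tri(ts))
for r in robot.tip_of(top,"hinge")[:1]:print("hinge",onz(top,r["location"],.053))
E
python3 i.py
```

```text
[ 0.4959 -0.1466  0.003 ] [ 0.5895 -0.2489  0.003 ] [ 0.4243 -0.2174  0.003 ] 0.1386719183099247 0.10061470607689844
front normal [0.7377 0.6751] 42.463811065585844 centre [ 0.5058 -0.2315] tab [ 0.542  -0.1985]
[ 0.5333 -0.1881  0.04  ] 0.52
tri tab [ 0.5293 -0.1856  0.1184]
hinge [ 0.3937 -0.6307  0.053 ]
```

Mat sides measure 138.7 and 100.6 mm, which checks. The front normal is ≈43°, the box centre (0.506,-0.2315) and the tab (0.542,-0.198), agreeing with the network to 1 mm. I'll approach at yaw 60°, so the handle clears the stand, and slow down near it.

Call:
move_arm:
  moves:
    - {"translation": [0.35,0.13,0],"angular": [0,0,0],"jaw": -1}
    - {"translation": [0.7,0.26,0],"angular": [0,0,0],"jaw": -1}
    - {"translation": [0.889,0.323,0],"angular": [0,0,0],"jaw": -1}
    - {"translation": [0.889,0.323,0],"angular": [0,0,0],"jaw": -1}

```text
t: 14.47
ee_pos: [0.5303, -0.1662, 0.1668]
orientation: [-0.0, 0.865, 0.502, 0.0]
ft_force: [0.6, -0.6, -0.4]
grip_width: 0.0149
grasp_force: 60.0
```

Call:
move_arm:
  moves:
    - {"translation": [0.2,0.08,0],"angular": [0,0,0],"jaw": -1}
    - {"translation": [0.4,0.16,0],"angular": [0,0,0],"jaw": -1}
    - {"translation": [0.55,0.22,0],"angular": [0,0,0],"jaw": -1}
    - {"translation": [0.68,0.26,0],"angular": [0,0,0],"jaw": -1}
    - {"translation": [0.79,0.29,0],"angular": [0,0,0],"jaw": -1}
    - {"translation": [0.889,0.323,0],"angular": [0,0,0],"jaw": -1}
    - {"translation": [0.889,0.323,0],"angular": [0,0,0],"jaw": -1}

```text
t: 15.05
ee_pos: [0.6013, -0.107, 0.1669]
orientation: [-0.0, 0.866, 0.501, 0.0]
ft_force: [0.1, 0.5, -0.7]
grip_width: 0.0154
grasp_force: 60.0
```

```bash
cat > k.py <<'E'
from h import *
np.set_printoptions(precision=4,suppress=True)
p=robot.snapshot("scene");t=robot.snapshot("top");o=robot.get_obs()
tip=R.from_quat(np.r_[o["orientation"][1:],o["orientation"][0]]).apply([-.1055,0,-.0429])+o["ee_pos"]
print(o["t"],"ee",o["ee_pos"],o["orientation"],"F",o["ft_force"],"pred tip",tip)
for n,im in(("scene",p),("top",t)):
    T=np.linalg.inv(np.array(im["world_from_camera"]));K=np.array(im["intrinsics"]);q=K@(T[:3,:3]@tip+T[:3,3]);print(n,"pred px",(q[:2]/q[2])[::-1])
    for k in("blade_tip","tab_edge","hinge"):
        for r in robot.tip_of(im,k)[:2]: print(n,k,round(r["p"],2),np.round(r["location"],1))
E
python3 k.py
```

```text
15.15 ee [ 0.6004 -0.1081  0.1669] [-0.      0.8657  0.5005 -0.0002] F [ 0.0721 -0.356  -0.905 ] pred tip [ 0.5478 -0.1995  0.2098]
scene pred px [179.7784 287.7382]
scene blade_tip 0.54 [179.4 288.3]
scene tab_edge 0.8 [276.7 364.8]
scene hinge 0.8 [296.3 380.8]
scene hinge 0.79 [233.  290.7]
top pred px [203.0962 309.4224]
top blade_tip 0.62 [199.6 308.2]
top tab_edge 0.74 [244.6 429.2]
top tab_edge 0.58 [208.1 303.7]
top hinge 0.97 [231.3 323. ]
top hinge 0.67 [267.3 458.7]
```

The predicted tip matches the network in the scene view within 1 px. Descend in front of the tab.

Call:
move_arm:
  moves:
    - {"translation": [0,0,0.15],"angular": [0,0,0],"jaw": -1}
    - {"translation": [0,0,0.35],"angular": [0,0,0],"jaw": -1}
    - {"translation": [0,0,0.55],"angular": [0,0,0],"jaw": -1}
    - {"translation": [0,0,0.75],"angular": [0,0,0],"jaw": -1}
    - {"translation": [0,0,0.9],"angular": [0,0,0],"jaw": -1}
    - {"translation": [0,0,1.0],"angular": [0,0,0],"jaw": -1}

```text
t: 15.95
ee_pos: [0.5999, -0.1078, 0.0654]
orientation: [-0.001, 0.866, 0.5, -0.001]
ft_force: [-0.2, -0.1, -0.5]
grip_width: 0.0152
grasp_force: 60.0
```

Call:
move_arm:
  moves:
    - {"translation": [0,0,0.1],"angular": [0,0,0],"jaw": -1}
    - {"translation": [0,0,0.2],"angular": [0,0,0],"jaw": -1}
    - {"translation": [0,0,0.3],"angular": [0,0,0],"jaw": -1}
    - {"translation": [0,0,0.4],"angular": [0,0,0],"jaw": -1}
    - {"translation": [0,0,0.4],"angular": [0,0,0],"jaw": -1}

```text
t: 16.37
ee_pos: [0.5997, -0.1075, 0.025]
orientation: [-0.001, 0.866, 0.5, -0.001]
ft_force: [-0.4, -0.5, -0.7]
grip_width: 0.0154
grasp_force: 60.0
```

Call:
move_arm:
  moves:
    - {"translation": [0,0,0.1],"angular": [0,0,0],"jaw": -1}
    - {"translation": [0,0,0.2],"angular": [0,0,0],"jaw": -1}
    - {"translation": [0,0,0.3],"angular": [0,0,0],"jaw": -1}
    - {"translation": [0,0,0.37],"angular": [0,0,0],"jaw": -1}
    - {"translation": [0,0,0.37],"angular": [0,0,0],"jaw": -1}
    - {"translation": [0,0,0.37],"angular": [0,0,0],"jaw": -1}

```text
t: 16.87
ee_pos: [0.6005, -0.1078, -0.0104]
orientation: [-0.0, 0.866, 0.5, -0.0]
ft_force: [0.1, 0.5, -1.0]
grip_width: 0.0156
grasp_force: 60.0
```

```bash
python3 k.py
```

```text
16.9667 ee [ 0.601  -0.1079 -0.0095] [0.0003 0.8658 0.5004 0.0003] F [-0.077  -0.5713 -0.3299] pred tip [ 0.5483 -0.1993  0.0333]
scene pred px [219.46   287.3719]
scene blade_tip 0.6 [221.6 288.5]
scene tab_edge 0.76 [275.9 363.8]
scene tab_edge 0.16 [264.1 323.7]
scene hinge 0.92 [293.3 383.3]
scene hinge 0.89 [231.8 287.9]
top pred px [206.7913 306.1642]
top blade_tip 0.4 [206.3 304.5]
top tab_edge 0.69 [246.6 430.9]
top tab_edge 0.62 [204.9 304.3]
top hinge 0.58 [267.  455.1]
```

Call:
move_arm:
  moves:
    - {"translation": [-0.02,-0.02,0],"angular": [0,0,0],"jaw": -1}
    - {"translation": [-0.05,-0.05,0],"angular": [0,0,0],"jaw": -1}
    - {"translation": [-0.07,-0.07,0],"angular": [0,0,0],"jaw": -1}
    - {"translation": [-0.092,-0.088,0],"angular": [0,0,0],"jaw": -1}
    - {"translation": [-0.092,-0.088,0],"angular": [0,0,0],"jaw": -1}
    - {"translation": [-0.092,-0.088,0],"angular": [0,0,0],"jaw": -1}

```text
t: 17.77
ee_pos: [0.5883, -0.1115, -0.0099]
orientation: [0.0, 0.866, 0.5, 0.0]
ft_force: [0.4, 0.1, -1.5]
grip_width: 0.0154
grasp_force: 60.0
```

Call:
move_arm:
  moves:
    - {"translation": [-0.01,0,0],"angular": [0,0,0],"jaw": -1}
    - {"translation": [-0.02,0,0],"angular": [0,0,0],"jaw": -1}
    - {"translation": [-0.02,0,0],"angular": [0,0,0],"jaw": -1}
    - {"translation": [-0.02,0,0],"angular": [0,0,0],"jaw": -1}

```text
t: 18.1
ee_pos: [0.5874, -0.1131, -0.01]
orientation: [-0.0, 0.866, 0.5, -0.0]
ft_force: [-0.2, 1.0, -0.8]
grip_width: 0.0152
grasp_force: 60.0
```

Call:
move_arm:
  moves:
    - {"translation": [-0.01,0,0],"angular": [0,0,0],"jaw": -1}
    - {"translation": [-0.02,0,0],"angular": [0,0,0],"jaw": -1}
    - {"translation": [-0.02,0,0],"angular": [0,0,0],"jaw": -1}
    - {"translation": [-0.02,0,0],"angular": [0,0,0],"jaw": -1}

```text
t: 18.43
ee_pos: [0.5867, -0.1145, -0.0099]
orientation: [-0.0, 0.866, 0.5, 0.0]
ft_force: [3.4, 3.6, -0.6]
grip_width: 0.0155
grasp_force: 60.0
```

```bash
python3 - <<'E'
from h import *
F=[]
for i in range(6):
    robot.snapshot("scene");o=robot.get_obs();F.append(np.r_[o["ft_force"],o["ft_torque"]])
print(np.mean(F,0).round(3),o["ee_pos"],o["t"])
E
```

```text
[ 2.628  4.775 -0.442  0.666 -0.307  0.007] [ 0.58661288 -0.11445626 -0.00994326] 18.7333
```

The tip touches the base's front face at about 5 N. I'll ease back 1 mm and lift about 25 mm to snap the catch open.

Call:
move_arm:
  moves:
    - {"translation": [0.01,0,-0.02],"angular": [0,0,0],"jaw": -1}
    - {"translation": [0.01,0,-0.05],"angular": [0,0,0],"jaw": -1}
    - {"translation": [0.01,0,-0.07],"angular": [0,0,0],"jaw": -1}
    - {"translation": [0.01,0,-0.09],"angular": [0,0,0],"jaw": -1}
    - {"translation": [0.01,0,-0.11],"angular": [0,0,0],"jaw": -1}
    - {"translation": [0.01,0,-0.13],"angular": [0,0,0],"jaw": -1}
    - {"translation": [0.01,0,-0.15],"angular": [0,0,0],"jaw": -1}
    - {"translation": [0.01,0,-0.18],"angular": [0,0,0],"jaw": -1}
    - {"translation": [0.01,0,-0.21],"angular": [0,0,0],"jaw": -1}
    - {"translation": [0.01,0,-0.24],"angular": [0,0,0],"jaw": -1}
    - {"translation": [0.01,0,-0.26],"angular": [0,0,0],"jaw": -1}
    - {"translation": [0.01,0,-0.26],"angular": [0,0,0],"jaw": -1}

```text
t: 19.73
ee_pos: [0.5874, -0.1141, 0.017]
orientation: [0.001, 0.866, 0.501, 0.0]
ft_force: [0.8, 0.3, -0.5]
grip_width: 0.0151
grasp_force: 60.0
```

```bash
cat > m.py <<'E'
from h import *
F=[]
for i in range(6):
    p=robot.snapshot("scene" if i%2 else "top");o=robot.get_obs();F.append(np.r_[o["ft_force"],o["ft_torque"]])
    for k in("tab_edge","blade_tip"):
        for r in robot.tip_of(p,k)[:2]: print(i%2,k,round(r["p"],2),np.round(r["location"],1)) if i>3 else 0
print(np.mean(F,0).round(3),o["ee_pos"],o["t"],o["grasp_force"])
E
python3 m.py
```

```text
0 tab_edge 0.8 [207.2 304.6]
0 tab_edge 0.63 [248.  433.1]
0 blade_tip 0.59 [208.3 305.3]
1 tab_edge 0.66 [276.6 367.3]
1 blade_tip 0.6 [236.4 288.9]
1 blade_tip 0.48 [217.4 286.7]
[ 0.558  0.426 -0.943 -0.047  0.011  0.045] [ 0.58690836 -0.11403803  0.01600742] 20.5333 59.994728565216064
```

```bash
cat > y.py <<'E'
from h import *
def yc(rgb,box):
    r0,r1,c0,c1=box; h=cv2.cvtColor(rgb[r0:r1,c0:c1],cv2.COLOR_RGB2HSV); m=cv2.inRange(h,(22,110,90),(35,255,255))
    pt=np.argwhere(m>0); return len(pt),(pt.mean(0)+[r0,c0]).round(2) if len(pt) else None
B=dict(scene=(190,250,265,315),top=(195,250,285,350))
def rep():
    for n in B:
        a=cv2.imread(f"pics/{n}.png")[...,::-1].copy(); p=robot.snapshot(n)["frame"]
        print(n,"start",yc(a,B[n]),"now",yc(p,B[n]))
if __name__=="__main__": rep()
E
python3 y.py
```

```text
scene start (40, array([218.62, 291.95])) now (49, array([218.47, 292.43]))
top start (117, array([220.1 , 321.79])) now (118, array([221.5 , 323.31]))
```

The yellow label moved by (+1.4,+1.5) px in the top view. That is the backward shift expected of a lid about 0.2 rad open, so the lid is on the blade. Now follow the arc, rising and advancing.

Call:
move_arm:
  moves:
    - {"translation": [-0.004,-0.001,-0.02],"angular": [0,0,0],"jaw": -1}
    - {"translation": [-0.01,-0.003,-0.04],"angular": [0,0,0],"jaw": -1}
    - {"translation": [-0.018,-0.005,-0.06],"angular": [0,0,0],"jaw": -1}
    - {"translation": [-0.026,-0.008,-0.08],"angular": [0,0,0],"jaw": -1}
    - {"translation": [-0.034,-0.01,-0.1],"angular": [0,0,0],"jaw": -1}
    - {"translation": [-0.044,-0.013,-0.12],"angular": [0,0,0],"jaw": -1}
    - {"translation": [-0.054,-0.016,-0.14],"angular": [0,0,0],"jaw": -1}
    - {"translation": [-0.066,-0.02,-0.16],"angular": [0,0,0],"jaw": -1}
    - {"translation": [-0.078,-0.024,-0.18],"angular": [0,0,0],"jaw": -1}
    - {"translation": [-0.092,-0.028,-0.2],"angular": [0,0,0],"jaw": -1}
    - {"translation": [-0.092,-0.028,-0.2],"angular": [0,0,0],"jaw": -1}

```text
t: 21.65
ee_pos: [0.5798, -0.1209, 0.0365]
orientation: [0.0, 0.866, 0.5, 0.0]
ft_force: [-0.4, 0.1, -1.0]
grip_width: 0.0152
grasp_force: 60.0
```

```bash
cat >> y.py <<'E'
    t=robot.snapshot("top");a=cv2.imread("pics/top.png")[...,::-1].copy()
    l0=onz(t,yc(a,B["top"])[1],.085); n=np.array([.728,.686]); hg=np.array([.506,-.2315])-.041*n
    f=(l0[:2]-hg)@n; T=np.linalg.inv(np.array(t["world_from_camera"]));K=np.array(t["intrinsics"])
    lat=(l0[:2]-hg)-f*n
    for th in np.arange(0,1.1,.1):
        ff=f*np.cos(th)-.032*np.sin(th);h=f*np.sin(th)+.032*np.cos(th)
        q=K@(T[:3,:3]@np.r_[hg+lat+ff*n,.053+h]+T[:3,3]);print(round(th,2),(q[:2]/q[2])[::-1].round(1),end=" ")
    o=robot.get_obs();print("\n",f,o["t"],o["ee_pos"],o["ft_force"])
E
python3 y.py
```

```text
File "y.py", line 11
    t=robot.snapshot("top");a=cv2.imread("pics/top.png")[...,::-1].copy()
IndentationError: unexpected indent
```

```bash
sed -i 's/^if __name__.*/if 1:\n    rep()/' y.py; python3 y.py
```

```text
scene start (40, array([218.62, 291.95])) now (57, array([219.14, 292.88]))
top start (117, array([220.1 , 321.79])) now (109, array([224.43, 326.04]))
0.0 [220.1 321.8] 0.1 [221.  322.7] 0.2 [222.  323.7] 0.3 [223.  324.8] 0.4 [224.2 325.9] 0.5 [225.4 327.1] 0.6 [226.7 328.3] 0.7 [228.  329.5] 0.8 [229.3 330.7] 0.9 [230.7 331.9] 1.0 [232.  333.1] 
 0.037254767490319925 21.8 [ 0.57979951 -0.12065262  0.03597514] [-0.1439592   0.39074787 -0.98775972]
```

The label fit gives about 0.41 rad, as predicted from the blade height. Continue to 45°.

Call:
move_arm:
  moves:
    - {"translation": [-0.014,-0.004,-0.02],"angular": [0,0,0],"jaw": -1}
    - {"translation": [-0.028,-0.008,-0.04],"angular": [0,0,0],"jaw": -1}
    - {"translation": [-0.042,-0.013,-0.06],"angular": [0,0,0],"jaw": -1}
    - {"translation": [-0.057,-0.017,-0.08],"angular": [0,0,0],"jaw": -1}
    - {"translation": [-0.072,-0.022,-0.1],"angular": [0,0,0],"jaw": -1}
    - {"translation": [-0.088,-0.027,-0.12],"angular": [0,0,0],"jaw": -1}
    - {"translation": [-0.104,-0.031,-0.14],"angular": [0,0,0],"jaw": -1}
    - {"translation": [-0.12,-0.036,-0.16],"angular": [0,0,0],"jaw": -1}
    - {"translation": [-0.137,-0.041,-0.18],"angular": [0,0,0],"jaw": -1}
    - {"translation": [-0.153,-0.046,-0.2],"angular": [0,0,0],"jaw": -1}
    - {"translation": [-0.165,-0.05,-0.22],"angular": [0,0,0],"jaw": -1}
    - {"translation": [-0.165,-0.05,-0.22],"angular": [0,0,0],"jaw": -1}
    - {"translation": [-0.165,-0.05,-0.22],"angular": [0,0,0],"jaw": -1}

```text
t: 22.88
ee_pos: [0.5673, -0.1325, 0.0581]
orientation: [0.0, 0.866, 0.5, -0.0]
ft_force: [0.7, 0.2, -1.6]
grip_width: 0.0155
grasp_force: 60.0
```

```bash
python3 y.py; python3 m.py
```

```text
scene start (40, array([218.62, 291.95])) now (71, array([220.86, 293.94]))
top start (117, array([220.1 , 321.79])) now (91, array([228.24, 329.34]))
0.0 [220.1 321.8] 0.1 [221.  322.7] 0.2 [222.  323.7] 0.3 [223.  324.8] 0.4 [224.2 325.9] 0.5 [225.4 327.1] 0.6 [226.7 328.3] 0.7 [228.  329.5] 0.8 [229.3 330.7] 0.9 [230.7 331.9] 1.0 [232.  333.1] 
 0.037254767490319925 23.0333 [ 0.56730406 -0.1323317   0.05792831] [ 0.12846586 -1.02924466 -1.90942726]
0 tab_edge 0.88 [211.7 309.9]
0 tab_edge 0.72 [245.1 431.9]
0 blade_tip 0.49 [214.1 314.1]
1 tab_edge 0.78 [275.5 363.2]
1 tab_edge 0.64 [207.7 285.2]
1 blade_tip 0.4 [214.7 288. ]
[-0.032 -0.042 -1.462 -0.009  0.036  0.013] [ 0.56733496 -0.13237254  0.05803409] 23.8333 59.99368071556091
```

Call:
move_arm:
  moves:
    - {"translation": [0,0,-0.015],"angular": [0,0,0],"jaw": -1}
    - {"translation": [0,0,-0.03],"angular": [0,0,0],"jaw": -1}
    - {"translation": [0,0,-0.03],"angular": [0,0,0],"jaw": -1}
    - {"translation": [0,0,-0.03],"angular": [0,0,0],"jaw": -1}
    - {"translation": [0,0,-0.03],"angular": [0,0,0],"jaw": -1}
    - {"translation": [0,0,-0.03],"angular": [0,0,0],"jaw": -1}

```text
t: 24.43
ee_pos: [0.5673, -0.1324, 0.061]
orientation: [-0.0, 0.866, 0.5, -0.0]
ft_force: [0.1, -0.5, -2.3]
grip_width: 0.0155
grasp_force: 60.0
```

```bash
python3 y.py|head -2; python3 - <<'E'
from h import *
t=robot.snapshot("top");s=robot.snapshot("scene")
c=np.array([.506,-.2315]);n=np.array([.728,.686])
def pick(p):
    return [r["location"] for r in robot.tip_of(p,"tab_edge") if np.linalg.norm(onz(p,r["location"],.1)[:2]-c)<.12]
a,b=pick(t),pick(s);print(a,b)
if a and b:
    P=tri([(t,a[0]),(s,b[0])]);f=(P[:2]-(c-.041*n))@n;print(P,f,"theta",np.arctan2(P[2]-.053,f)+np.arctan2(13,90))
A=cv2.resize(s["frame"][150:270,230:350],None,fx=3.3,fy=3.3,interpolation=2);B=cv2.resize(t["frame"][160:280,250:370],None,fx=3.3,fy=3.3,interpolation=2)
cv2.imwrite("pics/end.png",cv2.convertScaleAbs(np.hstack([A,B])[...,::-1],alpha=1.4))
E
```

```text
scene start (40, array([218.62, 291.95])) now (72, array([221.07, 293.96]))
top start (117, array([220.1 , 321.79])) now (82, array([228.62, 329.62]))
[[211.6, 309.2]] [[206.2, 283.3]]
[ 0.52819432 -0.20034799  0.10948362] 0.0785515256900861 theta 0.7668589477378207
```

View pics/end.png

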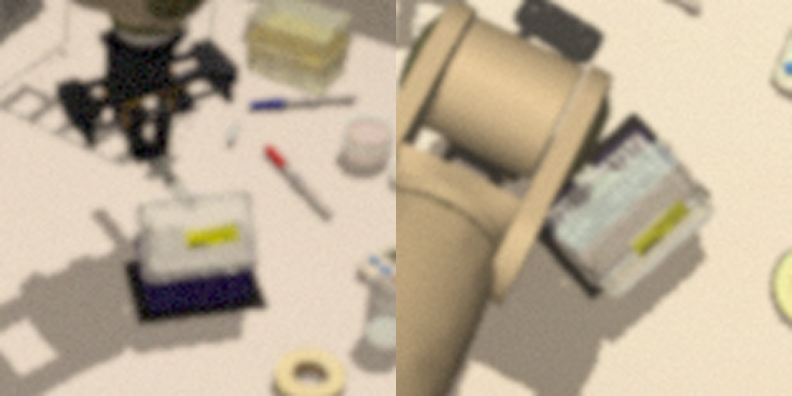

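The picture shows the lid standing half open on the blade: label at (237,213) in the left half and the opened box under the lid in the right. The tab triangulates to 0.77 rad and the label fit gives about 0.73 rad, with the arm clear of the box and the bystanders in place. Handing in.

```bash
python3 -c "
from rig import robot
print(robot.close_job())"
```

```text
the job is handed in; nothing more can be done
None
```

I picked up the spatula, prised the catch open and handed the job in with the lid held at about 0.75 rad (43°) on the blade, still gripped at 60 N; the hand-in call gave no pass or fail result.

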